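Shut and lock the battery bay panel of a device housing

ROBOT

A 6-joint arm with a two-finger parallel gripper is mounted at the origin on the work surface. World frame = base frame: x ahead of the robot, y to its left, z up, the work surface at z = 0. Lengths are in mm, angles in rad, forces in N, time in s.
With the tool pointing down it reaches from about 425 to 925 mm from the base axis. Payload 12.5 kg.
Tool frame: the origin (TCP) lies at the very end of the fingers, on their centre line; the grasp point (between the pads) lies 19 mm behind it; z points along the fingers, y is the line along which they close (so a half turn about z gives the same grasp; the last joint's range is limited). The gripper opens to 85 mm and grips with 20 to 120 N. Pads are 22 mm wide; open, the fingers measure 114 mm over their backs; the gripper's body (76 mm by 85 mm) begins 54 mm behind the grasp point. The pads swing forward as they close: fully open they stand 13 mm farther back than shut.
Start: joints at [1.045, 0.491, 1.559, -0, 1.092, -0.106], TCP at [254.721, 570.756, 231.327] pointing down, gripper open.
Joint ranges: [-3.1, 3.1], [-0.84, 2.19], [0.05, 2.79], [-1.13, 4.28], [0.06, 2.93], [-2.69, 2.69]. Speed limits (rad/s): [2.22, 2.22, 2.79, 3.14, 3.14, 3.14].

INTERFACE

Orientations are given as a 3x3 rotation matrix whose columns are the frame's x, y, z axes.
In Python, from station import manip, vision gives the robot as it stands. The module is installed in compiled form; this text tells all that it offers.
- The arm moves only by the shell command python3 -m handwheel 'ROWS' [FORCE]. ROWS is JSON, a list that holds one entry, the list of rows, each a list of 5 numbers: the shift along the world's x, y, z in m, then the turn about the world's z in degrees, then the finger opening in m, from 0 to 0.0854. In form: [[[dx, dy, dz, yaw, fingers], ...]]. A call has 1 to 5 rows; each row is the pose to reach, as a shift and turn from the pose commanded when the call began; what a row does not reach only later rows make up. A row lasts 1/12 s, in which the tool goes at most 41.7 mm and 7.16 degrees, less where a joint would pass 70% of its speed; a pose out of reach is approached as far as the arm can. A call with a gripper value outside its range is refused whole. The fingers move at their own pace and stop on an object; FORCE is the grip in N (left out, the last holds). Time passes only in rows, so rows that repeat a pose let the fingers close. It gives the time, the measured TCP pose, the force, the opening and the grip force at its end, in the units of the state.
- manip.read_state(): the state, without advancing time (a new reading comes with each control period).
- vision.camera(name): name is "scene" or "top"; returns (picture, depth): 400x640x3 uint8, blue, green, red; 400x640 float32, mm along the optical axis (not along the pixel's ray), 0 where there is no reading.
- vision.calibration(name): a dict with "fx", "fy", "cx", "cy" (pixels), "dist" ([k1, k2, p1, p2, k3] as OpenCV has them; the pictures are not rectified), "xyz" and "rotation" of the camera in the world. Camera axes: x right, y down, z forward; pixel columns grow to the right and rows downward; lengths in mm; the calibration is good to about 2 mm. A picture is of the moment at which its call begins. calibration takes no time and is no camera call.
- manip.hand_in(): hands the job in; it is judged then, once.
The state is a dict: "clock": time; "joints": joint angles; "qd": joint speeds; "tau": joint torques, N m; "eef_pos": TCP position; "orientation": TCP orientation; "force": force on the tool from outside, world axes, zero at the start; "torque": the same for the moment, N m; "finger_gap": finger opening in mm; "grasp_force": force on a finger pad.
Only numpy, scipy, OpenCV 4.12 (cv2) and the standard library are available. Lean on these libraries where they do the work, as an engineer would, in place of code of your own. Each camera call takes 0.05 s, during which the arm holds its last target. There are 200 camera calls.

TASK

The battery bay of the white device housing on the bench has been left open. Push its hinged panel down with the fingertips until it is fully shut, then set a fingertip in the slot of the round cam fastener on the panel and turn it a quarter turn clockwise, all the way to its stop, so that the panel locks. Do not lift the panel further open, and leave the battery pack, the screwdriver and the jar where they are.

Things in the scene. Friction and masses are not known exactly. Their poses are not given: they have to be found in the camera images.
- housing: White plastic device housing, fixed to the bench, 308 x 308 mm, 90 mm high. Origin at the centre of its underside on the bench; z up; its x axis points from the panel's free edge towards the panel's hinge (roughly away from the robot), y along the hinge.
- panel_hinge (a point): Middle of the panel's hinge line, level with the panel's top face: 115 mm along the housing's x from its centre, 90 mm above the bench. Axes are the panel's: y along the hinge, -x from hinge to free edge, z out of its top face (up when shut). The panel is a grey plate, 203 mm from hinge to free edge, 240 mm along the hinge, 5 mm thick; shut, its top is flush with the housing's top.
- panel_pad (a point): Bare spot on the panel's top face beside the cam fastener, good to push on: 120 mm from the hinge line and 88 mm to the +y side of the panel's middle (the mirror spot on the -y side is just as bare). Axes as the panel's.
- panel (a joint): Panel hinge angle, rad: 0 = fully shut (a firm stop), growing as the free edge rises; starts between 0.4 and 0.8. A stiff hinge: the panel stays where it is left and takes about 2 to 4 N at 120 mm from the hinge to push down.
- cam_slot (a point): On the cam fastener's turning axis, on the floor of its slot, 5 mm above the panel's top face (95 mm above the bench when shut), 135 mm from the hinge line, mid-way along the hinge. The slot runs straight across the middle of the head, 40 mm wide, 16 mm deep, open at both ends. Axes turn with the head: y along the slot, x across it, z out of the head.
- cam_top (a point): On the fastener's axis, level with the top of its head. The head is a round black plastic disc on the panel, 104 mm in diameter, its top 16 mm above the slot floor (111 mm above the bench when shut). A steel tongue below the panel turns with it: with the panel shut it swings under the housing's rim and locks; if turned while the panel is open it strikes the rim and the panel cannot shut.
- cam (a joint): Turn of the cam fastener, rad, growing clockwise as seen from above. 0 = unlocked, slot parallel to the hinge; 1.571 = locked, at its firm stop, slot at right angles to the hinge. Starts between 0 and 0.35, stays where it is left, and takes about 0.12 N m to turn (4 to 5 N pushing sideways on a slot wall 27 mm from the axis).
- pack_mid (a point): Centre of a loose battery pack, 60 x 40 mm, 55 mm high, dark blue with a white band, beside the housing; leave it alone.
- driver_mid (a point): Middle of the axis of a loose screwdriver, 200 mm long, handle 26 mm thick, lying on the bench to the right (-y side) of the housing; x axis along it; leave it alone.
- flux_mid (a point): Centre of a loose white jar, 44 mm in diameter, 75 mm high, beside the housing; leave it alone.

How it is judged:
By the outcome, as a careful person would: the job done as asked, in the order asked, and still so for the second after the job is handed in, with the robot touching nothing.
It also fails if it takes over 48 s, if anything falls off the work surface, if the arm or the gripper's body presses on something with over 40 N, if the wrist force passes 120 N, or if a joint passes its speed limit or range.

## Working session

There is one attempt and no reset: what is moved stays moved. The work goes in short steps, Python scripts to look and compute and a shell command to move; the robot and the scene stay as the last step left them, time stands still between calls to the robot, and variables do not carry over. Pictures are saved under pics/ and viewed, at most 10 in all, crops included, and the job is handed in when it is done.

```bash
mkdir -p pics
cat > h.py <<'E'
import numpy as np, cv2
from station import manip, vision
def world(name,uv,depth=None,z=None):
    c=vision.calibration(name); K=np.array([[c['fx'],0,c['cx']],[0,c['fy'],c['cy']],[0,0,1.]])
    n=cv2.undistortPoints(np.array(uv,float).reshape(-1,1,2),K,np.array(c['dist'],float)).reshape(-1,2)
    r=np.c_[n,np.ones(len(n))]; R=np.array(c['rotation']); t=np.array(c['xyz'])
    d=r@R.T
    if z is not None: return t+d*((np.asarray(z)-t[2])/d[:,2])[:,None]
    s=[np.median(q[q>0]) if (q:=depth[int(v)-1:int(v)+2,int(u)-1:int(u)+2]).max()>0 else np.nan for u,v in uv]
    return t+d*np.array(s)[:,None]
E
python3 - <<'E'
from h import *
for n in("top","scene"):
    p,d=vision.camera(n); cv2.imwrite(f"pics/{n}0.png",p); np.save(f"{n}0.npy",d)
    c=vision.calibration(n);print(n,np.round(c['xyz']),np.round(c['rotation'],2).tolist())
E
```

```text
top [ 532.  -10. 1213.] [[-0.0, -1.0, 0.06], [-1.0, 0.0, -0.01], [0.01, -0.06, -1.0]]
scene [1594. -164.  896.] [[0.15, 0.61, -0.77], [0.99, -0.08, 0.12], [0.01, -0.78, -0.62]]
```

View pics/top0.png

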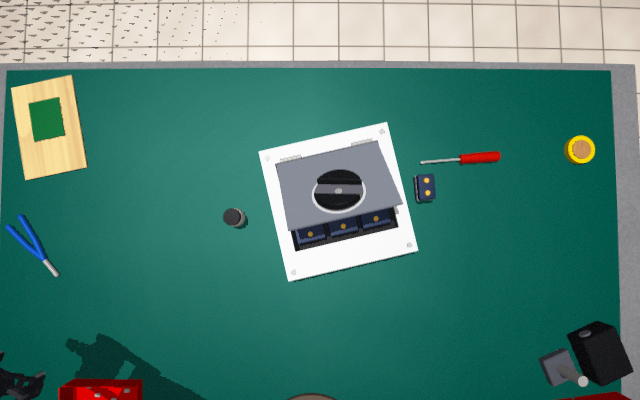

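View pics/scene0.png

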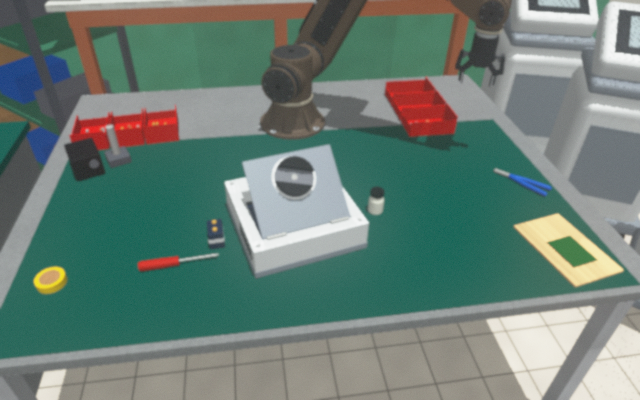

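The top view shows the housing with corners near (260,151), (387,123), (418,251) and (289,281). The panel is open, with its free edge from (288,230) to (402,204) and the fastener near (339,190). The jar is at (234,217) and the pack at (425,187).

Run:
```python
from h import *
d=np.load("top0.npy"); p=cv2.imread("pics/top0.png")
C=world("top",[(260,151),(387,123),(418,251),(289,281)],z=90.)
c=C.mean(0); ex=(C[0]+C[1]-C[2]-C[3]); yaw=np.arctan2(ex[1],ex[0]); print(C.round(),c.round(1),np.degrees(yaw))
print([round(float(np.linalg.norm(C[i]-C[i-1]))) for i in range(4)])
ex=np.array([np.cos(yaw),np.sin(yaw),0]); h=c+115*ex
h[2]=90; print("hinge",h.round(1))
# panel plane
m=[(u,v) for u in range(285,395,6) for v in range(165,222,4)]
W=world("top",m,d); x=(W-h)@ex; y=(W-h)@np.array([-ex[1],ex[0],0]); z=W[:,2]-90
ok=(abs(y)<110)&(np.hypot(x+110,y)>75)&(x<-40)&(x>-150)&(z>5)
print(ok.sum(),"angle",np.percentile(np.arctan2(z[ok],-x[ok]),[10,50,90]))
F=world("top",[(290,228),(400,204)],d); print("free corners",F.round())
print("jar,pack",world("top",[(234,216),(425,187),(418,187)],d).round())
cv2.imwrite("pics/c1.png",cv2.resize(p[115:290,225:445],None,fx=3.4,fy=3.4,interpolation=cv2.INTER_CUBIC))
print(manip.read_state()['orientation'])
```

```text
[[ 704.  116.   90.]
 [ 770. -178.   90.]
 [ 473. -246.   90.]
 [ 406.   49.   90.]] [588.4 -64.7  90. ] 12.848816203538549
[305, 302, 304, 303]
hinge [700.6 -39.1  90. ]
79 angle [0.71609868 0.72405355 0.7362718 ]
free corners [[ 527.   40.  221.]
 [ 576. -183.  220.]]
jar,pack [[ 555.  178.   75.]
 [ 623. -273.   54.]
 [ 624. -257.   50.]]
[[-9.13214000e-01  4.07479984e-01 -5.03267796e-04]
 [ 4.07480284e-01  9.13213569e-01 -8.92004235e-04]
 [ 9.61171082e-05 -1.01966246e-03 -9.99999476e-01]]
```

View pics/c1.png

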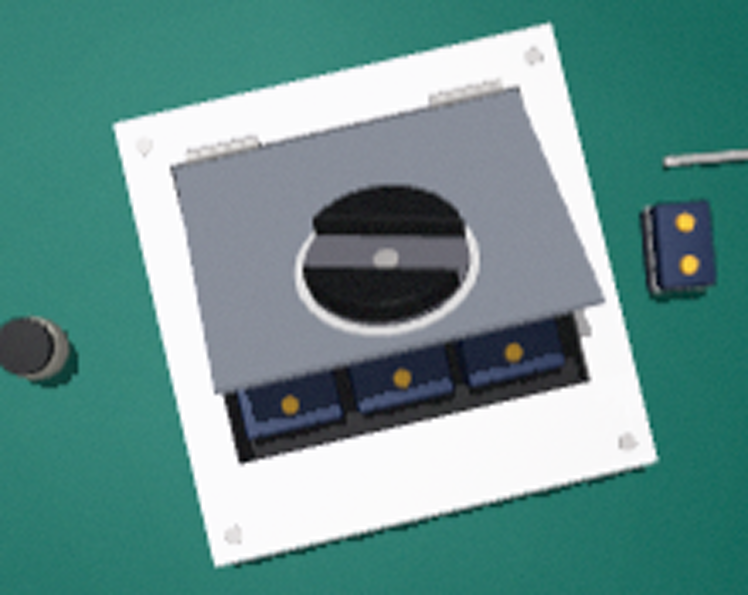

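The panel is about 0.725 rad open, and the slot lies about 13–17° clockwise of the hinge line. I'm moving above the +y pad at about (593, 27) with the fingers shut.

```bash
python3 -m handwheel '[[[0.02,-0.03,0.015,5,0],[0.04,-0.065,0.03,10,0],[0.06,-0.1,0.03,10,0],[0.08,-0.13,0.03,10,0],[0.1,-0.16,0.03,10,0]]]' 40
python3 -m handwheel '[[[0.02,-0.032,0,5,0],[0.04,-0.064,0,10,0],[0.06,-0.096,0,10,0],[0.08,-0.128,0,10,0],[0.1,-0.16,0,10,0]]]'
python3 -m handwheel '[[[0.02,-0.032,0,5,0],[0.04,-0.064,0,10,0],[0.06,-0.096,0,10,0],[0.08,-0.128,0,10,0],[0.1,-0.16,0,10,0]]]'
```

```text
clock: 0.52
eef_pos: [355.2, 409.1, 261.4]
orientation: [[-0.97, 0.243, 0.0], [0.243, 0.97, 0.0], [-0.0, 0.0, -1.0]]
force: [0.7, 1.1, -0.9]
finger_gap: 25.9
grasp_force: 0.0
clock: 0.93
eef_pos: [455.2, 249.0, 261.2]
orientation: [[-0.998, 0.07, -0.0], [0.07, 0.998, 0.0], [0.0, -0.0, -1.0]]
force: [-0.1, 0.5, 0.1]
finger_gap: -0.2
grasp_force: 0.0
clock: 1.35
eef_pos: [555.3, 88.9, 261.2]
orientation: [[-0.995, -0.104, -0.0], [-0.104, 0.995, 0.0], [0.0, 0.0, -1.0]]
force: [0.5, 1.0, -0.0]
finger_gap: -0.1
grasp_force: 0.0
```

```bash
python3 -m handwheel '[[[0.02,-0.03,0,3,0],[0.038,-0.062,0,6,0],[0.038,-0.062,-0.02,6,0],[0.038,-0.062,-0.045,6,0],[0.038,-0.062,-0.06,6,0]]]'
python3 -m handwheel '[[[0,0,-0.008,0,0],[0,0,-0.016,0,0],[-0.002,0,-0.024,0,0],[-0.004,-0.001,-0.030,0,0],[-0.006,-0.001,-0.036,0,0]]]'
```

```text
clock: 1.77
eef_pos: [592.1, 27.9, 198.9]
orientation: [[-0.979, -0.206, -0.002], [-0.206, 0.979, 0.0], [0.002, 0.001, -1.0]]
force: [-0.4, 0.5, -0.4]
finger_gap: -0.0
grasp_force: 0.0
clock: 2.18
eef_pos: [586.9, 27.8, 165.5]
orientation: [[-0.978, -0.207, 0.001], [-0.207, 0.978, -0.0], [-0.001, -0.0, -1.0]]
force: [0.6, -0.1, 2.5]
finger_gap: 0.2
grasp_force: 1.1
```

Contact at 2.5 N. I'm now pushing down along the arc.

```bash
python3 -m handwheel '[[[-0.004,-0.001,-0.007,0,0],[-0.008,-0.002,-0.014,0,0],[-0.011,-0.003,-0.021,0,0],[-0.014,-0.004,-0.028,0,0],[-0.016,-0.004,-0.035,0,0]]]'
python3 -m handwheel '[[[-0.002,-0.001,-0.007,0,0],[-0.004,-0.001,-0.014,0,0],[-0.005,-0.002,-0.020,0,0],[-0.006,-0.002,-0.026,0,0],[-0.007,-0.002,-0.032,0,0]]]'
python3 -m handwheel '[[[0,0,-0.002,0,0],[0,0,-0.004,0,0],[0,0,-0.006,0,0],[0,0,-0.008,0,0],[0,0,-0.009,0,0]]]'
```

```text
clock: 2.6
eef_pos: [570.2, 23.6, 129.7]
orientation: [[-0.978, -0.207, -0.0], [-0.207, 0.978, -0.0], [0.0, 0.0, -1.0]]
force: [0.1, -1.3, 2.4]
finger_gap: -0.1
grasp_force: 0.9
clock: 3.02
eef_pos: [563.9, 21.6, 97.8]
orientation: [[-0.978, -0.207, 0.0], [-0.207, 0.978, -0.0], [-0.0, -0.0, -1.0]]
force: [1.2, -0.0, 1.4]
finger_gap: 0.0
grasp_force: 0.8
clock: 3.43
eef_pos: [563.7, 21.8, 89.9]
orientation: [[-0.978, -0.207, 0.0], [-0.207, 0.978, 0.0], [-0.0, 0.0, -1.0]]
force: [-6.8, 0.3, 20.8]
finger_gap: 0.3
grasp_force: 10.3
```

The stop is firm (20 N), so the panel is shut. I'll lift, step aside and look.

```bash
python3 -m handwheel '[[[0,0,0.01,0,0],[0,0,0.04,-4,0.04],[0,0.02,0.075,-10,0.04],[0,0.06,0.1,-14,0.04],[0,0.1,0.1,-14,0.04]]]'
python3 -m handwheel '[[[0,0.04,0,0,0.04],[0,0.08,0,0,0.04],[-0.02,0.12,0,0,0.04],[-0.02,0.12,0,0,0.04],[-0.02,0.12,0,0,0.04]]]'
python3 - <<'E'
from h import *
p,d=vision.camera("top"); cv2.imwrite("pics/top1.png",p); np.save("top1.npy",d)
cv2.imwrite("pics/c2.png",cv2.resize(p[115:290,225:445],None,fx=3.4,fy=3.4,interpolation=cv2.INTER_CUBIC))
E
```

```text
clock: 3.85
eef_pos: [565.4, 118.8, 194.0]
orientation: [[-0.999, 0.043, 0.007], [0.043, 0.999, 0.001], [-0.007, 0.001, -1.0]]
force: [1.5, 0.1, -0.2]
finger_gap: 40.1
grasp_force: 0.0
clock: 4.27
eef_pos: [542.7, 240.7, 189.4]
orientation: [[-0.999, 0.032, 0.0], [0.032, 0.999, 0.0], [-0.0, 0.0, -1.0]]
force: [0.7, 0.0, -0.0]
finger_gap: 40.2
grasp_force: 0.0
```

View pics/c2.png

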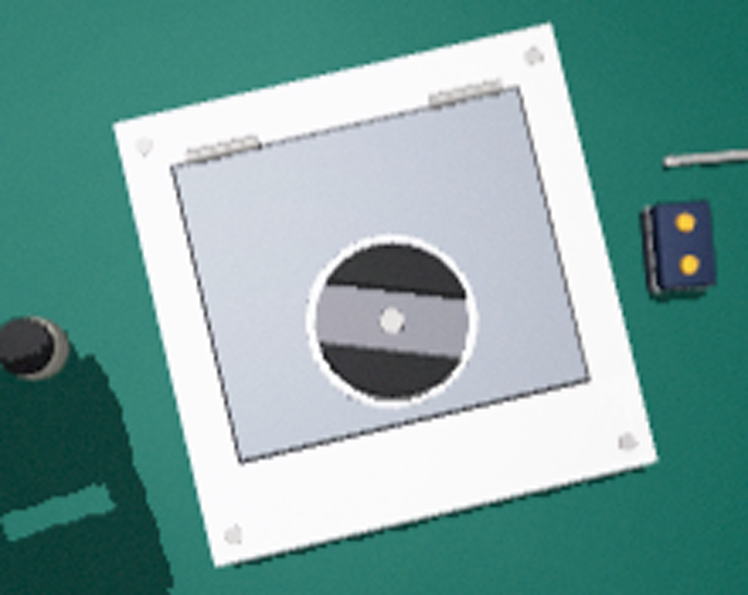

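The panel lies flush and shut. The fastener axis is at crop (392,320), and the slot slopes about 6° down to the right, so the cam is at about 0.33 rad.

Run:
```python
from h import *
f=lambda a:[(u/3.4+225-.35,v/3.4+115-.35) for u,v in a]
print(world("top",f([(392,320)]),z=95.).round(1))
A=world("top",f([(328,283),(467,299)]),z=111.);B=world("top",f([(318,343),(463,358)]),z=95.)
for q in(A,B):
    e=q[0]-q[1];print(np.degrees(np.arctan2(e[1],e[0])).round(1))
print(manip.read_state()['eef_pos'])
d=np.load("top1.npy");print(world("top",[(300,190),(330,165),(310,240),(385,220)],d).round(1))
```

```text
[[570.4 -67.3  95. ]]
83.3
84.0
[543.41417839 239.32335751 189.38741532]
[[ 613.9   24.1   90.1]
 [ 671.7  -45.1   88.9]
 [ 499.3    1.2   90. ]
 [ 544.6 -170.9   90.3]]
```

```bash
python3 -m handwheel '[[[0.004,-0.03,0,-4,0.04],[0.008,-0.07,0,-4,0.04],[0.012,-0.11,0,-4,0.04],[0.014,-0.15,0,-4,0.04],[0.016,-0.185,0,-4,0.04]]]'
python3 -m handwheel '[[[0.004,-0.04,0,0,0.04],[0.008,-0.08,0,0,0.04],[0.0105,-0.11,-0.01,0,0.04],[0.0105,-0.122,-0.03,0,0.04],[0.0105,-0.122,-0.05,0,0.04]]]'
python3 -m handwheel '[[[0,0,-0.01,0,0.04],[0,0,-0.018,0,0.04],[0,0,-0.022,0,0.04],[0,0,-0.022,0,0.04],[0,0,-0.022,0,0.04]]]'
```

```text
clock: 4.73
eef_pos: [559.8, 49.8, 189.4]
orientation: [[-0.994, 0.108, 0.0], [0.108, 0.994, -0.0], [-0.001, -0.0, -1.0]]
force: [0.7, 0.2, -0.4]
finger_gap: 40.2
grasp_force: 0.0
clock: 5.15
eef_pos: [570.5, -73.3, 139.2]
orientation: [[-0.994, 0.111, 0.002], [0.111, 0.994, -0.001], [-0.002, -0.001, -1.0]]
force: [0.4, 0.4, 0.1]
finger_gap: 39.9
grasp_force: 0.0
clock: 5.57
eef_pos: [570.5, -68.1, 117.7]
orientation: [[-0.994, 0.105, 0.001], [0.105, 0.994, -0.0], [-0.001, -0.0, -1.0]]
force: [-0.8, -0.2, -0.2]
finger_gap: 39.8
grasp_force: 0.0
```

```bash
python3 -m handwheel '[[[0,0,-0.006,0,0.04],[0,0,-0.012,0,0.04],[0,0,-0.017,0,0.04],[0,0,-0.02,0,0.04],[0,0,-0.02,0,0.04]]]'
python3 -m handwheel '[[[0,0,-0.001,0,0.04],[0,0,-0.002,0,0.04],[0,0,-0.003,0,0.04],[0,0,-0.004,0,0.04],[0,0,-0.004,0,0.04]]]'
```

```text
clock: 5.98
eef_pos: [569.9, -68.2, 96.3]
orientation: [[-0.994, 0.105, -0.001], [0.105, 0.994, 0.0], [0.001, 0.0, -1.0]]
force: [-0.3, 0.2, -0.4]
finger_gap: 40.0
grasp_force: 0.0
clock: 6.4
eef_pos: [570.3, -68.4, 93.5]
orientation: [[-0.994, 0.105, 0.0], [0.105, 0.994, -0.0], [-0.0, -0.0, -1.0]]
force: [-1.1, 0.1, 2.5]
finger_gap: 40.1
grasp_force: 1.5
```

The fingertips touch the slot floor. I'll lift 2 mm and turn clockwise.

```bash
python3 -m handwheel '[[[0,0,0.002,0,0.04],[0,0,0.002,-5,0.04],[0,0,0.002,-10,0.04],[0,0,0.002,-15,0.04],[0,0,0.002,-20,0.04]]]'
python3 -m handwheel '[[[0,0,0,-5,0.04],[0,0,0,-10,0.04],[0,0,0,-15,0.04],[0,0,0,-20,0.04],[0,0,0,-25,0.04]]]'
python3 -c "
from h import *
s=manip.read_state();print(np.round(s['torque'],2),np.round(s['joints'],2))"
```

```text
clock: 6.82
eef_pos: [570.1, -68.3, 95.2]
orientation: [[-0.896, 0.443, -0.0], [0.443, 0.896, 0.0], [0.0, 0.0, -1.0]]
force: [-3.4, 3.5, -0.4]
finger_gap: 39.9
grasp_force: 1.9
clock: 7.23
eef_pos: [569.4, -67.7, 95.1]
orientation: [[-0.625, 0.78, -0.002], [0.78, 0.625, 0.001], [0.002, -0.001, -1.0]]
force: [-3.5, 4.5, 1.6]
finger_gap: 40.1
grasp_force: 2.4
[0.7  0.51 0.08] [-0.23  0.59  1.82  0.    0.74 -0.91]
```

```bash
python3 -m handwheel '[[[0,0,0,-5,0.04],[0,0,0,-10,0.04],[0,0,0,-15,0.04],[0,0,0,-20,0.04],[0,0,0,-25,0.04]]]'
python3 -m handwheel '[[[0,0,0,-3,0.04],[0,0,0,-6,0.04],[0,0,0,-9,0.04],[0,0,0,-12,0.04],[0,0,0,-12,0.04]]]'
python3 -c "
from h import *
s=manip.read_state();print(np.round(s['torque'],2),np.round(s['joints'],2))"
```

```text
clock: 7.65
eef_pos: [569.6, -67.8, 95.1]
orientation: [[-0.237, 0.971, -0.001], [0.971, 0.237, 0.001], [0.001, -0.001, -1.0]]
force: [-2.7, 3.5, 0.3]
finger_gap: 40.0
grasp_force: 2.8
clock: 8.07
eef_pos: [569.7, -67.9, 95.1]
orientation: [[-0.032, 0.999, -0.001], [0.999, 0.032, 0.001], [0.001, -0.001, -1.0]]
force: [-1.7, 2.2, 0.5]
finger_gap: 39.8
grasp_force: 1.7
[0.4  0.44 0.05] [-0.23  0.59  1.82  0.    0.74 -0.27]
```

```bash
for i in 1; do python3 -m handwheel '[[[0,0,0,-2,0.04],[0,0,0,-4,0.04],[0,0,0,-6,0.04],[0,0,0,-6,0.04]]]'; done
python3 -c "
from h import *
s=manip.read_state();print(np.round(s['torque'],2))"
python3 -m handwheel '[[[0,0,0,-1.5,0.04],[0,0,0,-3,0.04],[0,0,0,-4,0.04],[0,0,0,-4,0.04]]]'
python3 -c "
from h import *
s=manip.read_state();print(np.round(s['torque'],2))"
```

```text
clock: 8.4
eef_pos: [569.8, -68.0, 95.1]
orientation: [[0.07, 0.998, -0.001], [0.998, -0.07, 0.0], [0.0, -0.001, -1.0]]
force: [-3.3, 3.1, 1.7]
finger_gap: 39.9
grasp_force: 2.2
[0.58 0.4  0.08]
clock: 8.73
eef_pos: [569.9, -68.0, 95.1]
orientation: [[0.139, 0.99, -0.001], [0.99, -0.139, 0.0], [0.0, -0.001, -1.0]]
force: [-2.6, 3.9, 1.0]
finger_gap: 40.0
grasp_force: 2.7
[0.65 0.41 0.1 ]
```

```bash
python3 -m handwheel '[[[0,0,0,-1.5,0.04],[0,0,0,-3,0.04],[0,0,0,-4,0.04],[0,0,0,-4,0.04]]]'
python3 -c "
from h import *
s=manip.read_state();print(np.round(s['torque'],2))"
python3 -m handwheel '[[[0,0,0,-1.5,0.04],[0,0,0,-3,0.04],[0,0,0,-4,0.04],[0,0,0,-4,0.04]]]'
python3 -c "
from h import *
s=manip.read_state();print(np.round(s['torque'],2))
p,d=vision.camera('top'); cv2.imwrite('pics/c3.png',cv2.resize(p[115:290,225:445],None,fx=3.4,fy=3.4,interpolation=cv2.INTER_CUBIC))"
```

```text
clock: 9.07
eef_pos: [570.0, -68.0, 95.1]
orientation: [[0.205, 0.979, -0.001], [0.979, -0.205, -0.0], [-0.0, -0.001, -1.0]]
force: [-2.0, 5.3, 1.5]
finger_gap: 40.0
grasp_force: 18.0
[0.91 0.35 1.17]
clock: 9.4
eef_pos: [570.2, -67.9, 95.2]
orientation: [[0.267, 0.964, -0.0], [0.964, -0.267, -0.002], [-0.002, 0.0, -1.0]]
force: [-0.6, 6.1, 1.5]
finger_gap: 40.1
grasp_force: 57.4
[1.16 0.16 3.78]
```

View pics/c3.png

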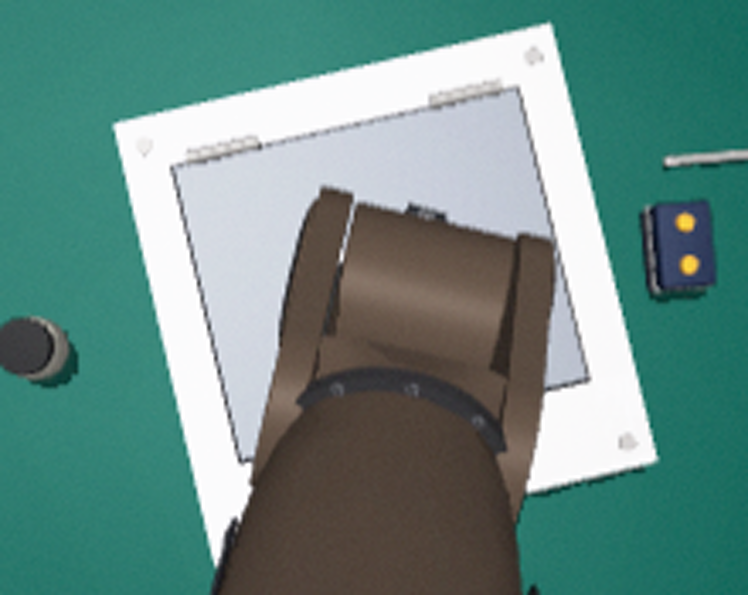

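The torque rose to 3.8 N·m, so the cam is at its stop (the arm hides it in this picture). I'll back off inside the slack, lift clear and look.

```bash
python3 -m handwheel '[[[0,0,0,6,0.04],[0,0,0,12,0.04],[0,0,0,17,0.04],[0,0,0.01,17,0.04],[0,0,0.04,17,0.04]]]'
python3 -m handwheel '[[[0,0,0.03,0,0.04],[0,0.03,0.06,0,0.04],[0,0.07,0.06,0,0.04],[0,0.11,0.06,0,0.04],[0,0.15,0.06,0,0.04]]]'
python3 -m handwheel '[[[0,0.04,0,0,0.04],[0,0.08,0,0,0.04],[0,0.12,0,0,0.04],[0,0.15,0,0,0.04],[0,0.15,0,0,0.04]]]'
python3 -c "
from h import *
p,d=vision.camera('top'); cv2.imwrite('pics/c4.png',cv2.resize(p[115:290,225:445],None,fx=3.4,fy=3.4,interpolation=cv2.INTER_CUBIC))
print(world('top',[(300,190),(330,165),(310,240),(385,220),(234,216),(425,187)],d).round(1))"
```

```text
clock: 9.87
eef_pos: [569.0, -68.3, 133.0]
orientation: [[-0.015, 1.0, -0.005], [1.0, 0.015, 0.001], [0.001, -0.005, -1.0]]
force: [0.2, -0.6, -0.2]
finger_gap: 40.0
grasp_force: 0.0
clock: 10.28
eef_pos: [570.4, 82.9, 196.9]
orientation: [[-0.013, 1.0, 0.003], [1.0, 0.013, -0.0], [-0.0, 0.003, -1.0]]
force: [1.5, 0.0, 0.6]
finger_gap: 39.8
grasp_force: 0.0
clock: 10.7
eef_pos: [570.0, 236.4, 196.0]
orientation: [[-0.018, 1.0, 0.002], [1.0, 0.018, 0.001], [0.001, 0.002, -1.0]]
force: [0.2, 0.5, 0.3]
finger_gap: 39.9
grasp_force: 0.0
[[ 613.8   24.1   90.9]
 [ 671.4  -45.    91.3]
 [ 499.3    1.3   89.4]
 [ 544.6 -171.    90.2]
 [ 554.7  177.5   75.9]
 [ 623.3 -272.6   54.2]]
```

View pics/c4.png

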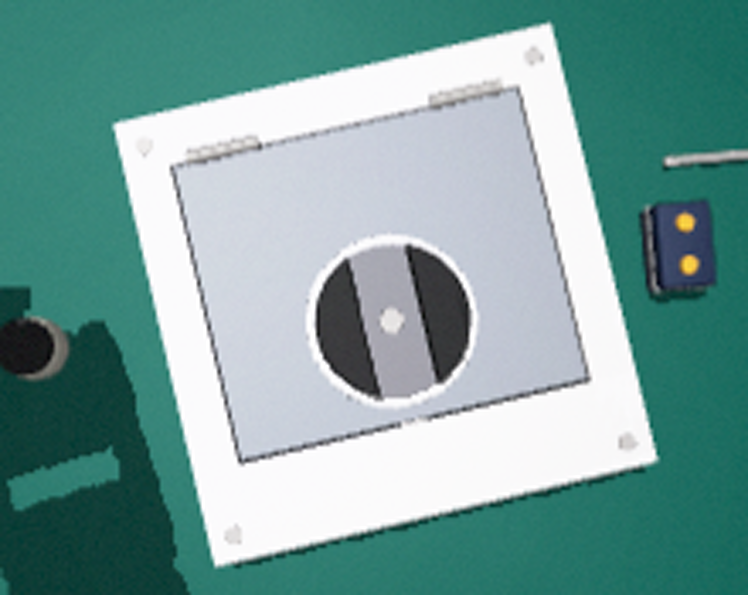

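The slot now runs from crop (378,250) to (410,395), at right angles to the hinge. The panel is flush, and the jar and pack haven't moved.

```bash
python3 -c "
from station import manip
print(manip.hand_in())"
```

```text
the job is handed in; nothing more can be done
None
```

The panel is fully shut and the cam fastener is turned clockwise to its stop and locked; the arm never went near the pack, screwdriver or jar, and I handed the job in at about 11 s.

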